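# Sweep the loose jar lids off the prep board into the steel tray

### The job

Clear the white prep board of its three green jar lids: with the fingertips, sweep them across the board and over its edge so that all three drop into the stainless steel tray, none in the orange one. Only push the lids, never pick them up or carry them, and leave the mini jar standing where it is on the board and everything else on the counter undisturbed.

Things in the scene. Friction and masses are not known exactly. Their poses are not given: they have to be found in the camera images.
- board: fixed raised white prep board on two wooden feet, 240 mm along its x, 220 mm along its y, flat top 55 mm above the counter, no rim. Origin: under its centre, at counter height; z up. Its two edges at y = +110 mm and y = -110 mm each overhang a tray; anything pushed over such an edge drops into that tray. The lids and the mini jar stand on it in four lanes that run along its y, about 56 mm apart (each centre within 4 mm of x = -84, -28, +28 or +84 mm), one thing in a lane
- steel_tray: fixed open stainless steel tray, 260 mm (x) by 120 mm (y) outside, walls 3 mm thick, rim 36 mm above the counter, its near rim tucked 8 mm under one edge of the board (its axes parallel to the board's; its centre is 162 mm from the board's, at the board's +y or -y side). Origin: centre of its underside
- orange_tray: fixed open orange plastic tray of the same size, under the opposite edge of the board. Origin: centre of its underside
- lid_a: loose round green plastic jar lid, a flat disc 34 mm across and 12 mm thick, about 15 g, lying flat on the white board; slides freely when pushed at its side. Origin: centre of its underside
- lid_b: loose round green plastic jar lid, a flat disc 34 mm across and 12 mm thick, about 15 g, lying flat on the white board; slides freely when pushed at its side. Origin: centre of its underside
- lid_c: loose round green plastic jar lid, a flat disc 34 mm across and 12 mm thick, about 15 g, lying flat on the white board; slides freely when pushed at its side. Origin: centre of its underside
- mini_jar: small pale plastic jar with a black lid, 38 mm across, 48 mm high, standing on the board among the green lids; to be left alone. Origin: centre of its underside
- bowl: empty stainless steel bowl, 140 mm across, 55 mm high, on the counter at the left; to be left alone. Origin: centre of its underside
- measuring_cup: small aluminium measuring cup, 68 mm across, 45 mm high, flat handle reaching 107 mm from its centre along its -x, on the counter at the right; to be left alone. Origin: centre of its underside
- pestle: grey granite pestle standing upright, 46 mm across, 125 mm high, on the counter at the left; to be left alone. Origin: centre of its underside
- brush: red silicone brush, about 200 mm long, 14 mm high, lying on the counter at the left; to be left alone. Origin: on its underside, x along it to the bristles
- spice_pot: blue ceramic pot with a wooden cap, 52 mm across, 85 mm high, on the counter at the right; to be left alone. Origin: centre of its underside

How it is judged:
By the outcome, as a careful person would: the job done as asked, in the order asked, and still so for the second after the job is handed in, with the robot touching nothing.
It also fails if it takes over 51 s, if anything falls off the work surface, if the arm or the gripper's body presses on something with over 40 N, if the wrist force passes 120 N, or if a joint passes its speed limit or range.

### The arm

A 6-joint arm with a two-finger parallel gripper is mounted at the origin on the work surface. World frame = base frame: x ahead of the robot, y to its left, z up, the work surface at z = 0. Lengths are in m, angles in degrees, forces in N, time in s.
With the tool pointing down it reaches from about 0.35 to 0.775 m from the base axis. Payload 5.5 kg.
Tool frame: the origin (TCP) lies between the finger pads; the fingertips stand 11 mm ahead of it and the grasp point (between the pads) lies 8 mm behind it (ctrl.tcp_to_tips is the distance from the TCP to the fingertips, in m); z points along the fingers, x is the direction in which the jaws open and shut, and the axes are right-handed (so a half turn about z gives the same grasp; the last joint's range is limited). The gripper opens to 85 mm and grips with 20 to 120 N. Pads are 22 mm wide; open, the fingers measure 114 mm over their backs; the gripper's body (76 mm by 85 mm) begins 54 mm behind the grasp point. The pads swing forward as they close: fully open they stand 13 mm farther back than shut.
Start: joints at [-76.868, 17.945, 2.641, 74.691, 0, 82.002], TCP at [0.207, -0.536, 0.242] pointing down, gripper open.
Joint ranges: [-158.12, 158.12], [-49.38, 96.58], [-58.88, 72.47], [-126.05, 133.96], [-84.25, 85.87], [-180, 180]. Speed limits (degrees/s): [147.25, 147.25, 180, 180, 180, 180].

### API

Orientations are given as a 3x3 rotation matrix whose columns are the frame's x, y, z axes.
In Python, from rig import ctrl, imaging gives the robot as it stands.
- The arm moves only by the shell command python3 -m jog 'ROWS' [FORCE]. ROWS is text: rows parted by semicolons, each of 7 numbers parted by spaces: the shift along the tool's x, y, z in m, then the turn, a rotation vector about the tool's x, y, z in degrees, then the closure in counts, from 0 (fully open) to 255 (shut). A call has 1 to 10 rows; each row shifts and turns the commanded pose from where the row before left it, along the tool's axes as they then stand; what a row does not reach is not made up. A row lasts 1/12 s, in which the tool goes at most 41.7 mm and 7.16 degrees, less where a joint would pass 70% of its speed; a pose out of reach is approached as far as the arm can. A call is refused whole if a number of a shift passes 0.0417 or a number of a turn 7.16, either way. A call with a gripper value outside its range is refused whole. The fingers move at their own pace and stop on an object; FORCE is the grip in N (left out, the last holds). Time passes only in rows, so rows that do not move let the fingers close. It gives the time, the measured TCP pose, the force and the opening at its end, in the units of the state.
- ctrl.sense(): the state, without advancing time (a new reading comes with each control period).
- imaging.camera(name): name is "scene" or "side" or "wrist"; returns (picture, depth): 480x640x3 uint8, red, green, blue; 480x640 float32, m along the optical axis (not along the pixel's ray), 0 where there is no reading.
- imaging.calibration(name): a dict with "fov_y" (degrees; the focal length in pixels is half the picture's height over the tangent of half this angle, whatever the lens; pixels are square), "cx", "cy" (the principal point, pixels), "rvec" (rotation vector, rad) and "tvec" (3), from world to camera coordinates, as OpenCV has them. Camera axes: x right, y down, z forward; pixel columns grow to the right and rows downward; lengths in m; the calibration is good to about 2 mm. The wrist camera is an equidistant fisheye: a pixel r from the principal point sees the ray r / f radians off the axis. A picture is of the moment at which its call begins: read the wrist's pose just before it. calibration takes no time and is no camera call; for the wrist camera it gives the pose at the moment of the call.
- ctrl.finish_job(): hands the job in, once; it reports no verdict.
The state is a dict: "t": time; "joints": joint angles; "qvel": joint speeds; "tau": joint torques, N m; "position": TCP position; "ee_rot": TCP orientation; "wrist_force": force on the tool from outside, world axes, zero at the start; "moment": the same for the moment, N m; "opening": finger opening in m.
Only numpy, scipy, OpenCV 4.12 (cv2) and the standard library are available. Lean on these libraries where they do the work, as an engineer would, in place of code of your own. Each camera call takes 0.05 s, during which the arm holds its last target.

## Working session

There is one attempt and no reset: what is moved stays moved. The work goes in short steps, Python scripts to look and compute and a shell command to move; the robot and the scene stay as the last step left them, time stands still between calls to the robot, and variables do not carry over. Pictures are saved under pics/ and viewed, and the job is handed in when it is done.

```bash
ls; mkdir -p pics
python3 - <<'E'
from rig import ctrl, imaging
import cv2
for n in ("scene","side","wrist"):
    p,d=imaging.camera(n); cv2.imwrite(f"pics/{n}0.png",p[:,:,::-1]); c=imaging.calibration(n); print(n,c)
s=ctrl.sense(); print(s, ctrl.tcp_to_tips)
E
```

```text
pics
scene {'fov_y': 43.513323450746526, 'cx': 317.05016359041986, 'cy': 246.76426449459694, 'rvec': array([ 2.20471362,  1.13548541, -0.4079936 ]), 'tvec': array([-0.3412856 , -0.27531111,  1.77697316])}
side {'fov_y': 50.53186488658293, 'cx': 319.1666444540997, 'cy': 239.86242681631367, 'rvec': array([ 0.15428699, -2.68665326,  1.50778981]), 'tvec': array([0.54670143, 0.08890364, 1.43011628])}
wrist {'fov_y': 65.70646984690485, 'cx': 325.05865682923087, 'cy': 234.22520048453816, 'rvec': array([-2.38136755,  1.63143115,  0.2455202 ]), 'tvec': array([-0.57488742, -0.03882724,  0.37983832])}
{'t': 0.15, 'joints': array([-7.68683078e+01,  1.79818159e+01,  2.59274503e+00,  7.46921760e+01,
       -1.82695810e-04,  8.20014539e+01]), 'qvel': array([-0.0440829 , -0.13565102,  0.25994637,  0.08944421, -0.0154443 ,
       -0.04300413]), 'tau': array([ 2.23599316e-03, -4.81066489e+01,  2.98813963e+01,  1.38733044e-02,
       -1.84381652e-04, -2.12957119e-07]), 'position': array([ 0.20718555, -0.53597719,  0.24161066]), 'ee_rot': array([[ 3.60488905e-01, -9.32763444e-01, -3.25266621e-04],
       [-9.32762444e-01, -3.60489000e-01,  1.38022090e-03],
       [-1.40467464e-03, -1.94157833e-04, -9.99998995e-01]]), 'wrist_force': array([ 0.01386364, -0.36394597, -0.37259024]), 'moment': array([-0.01087258, -0.02727576,  0.01598712]), 'opening': 0.08552534446498829} 0.011
```

View pics/scene0.png

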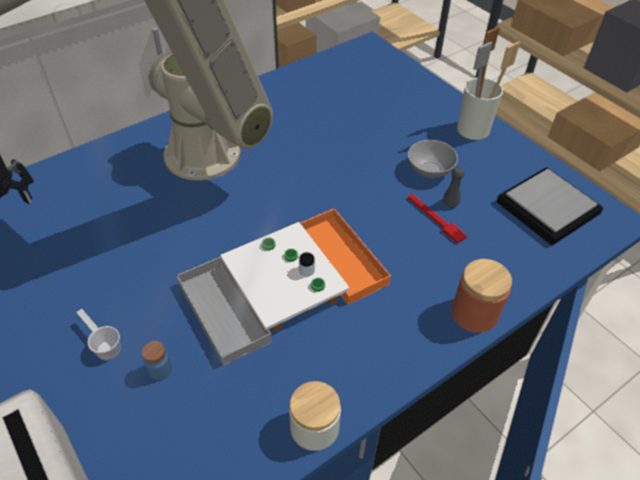

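View pics/side0.png

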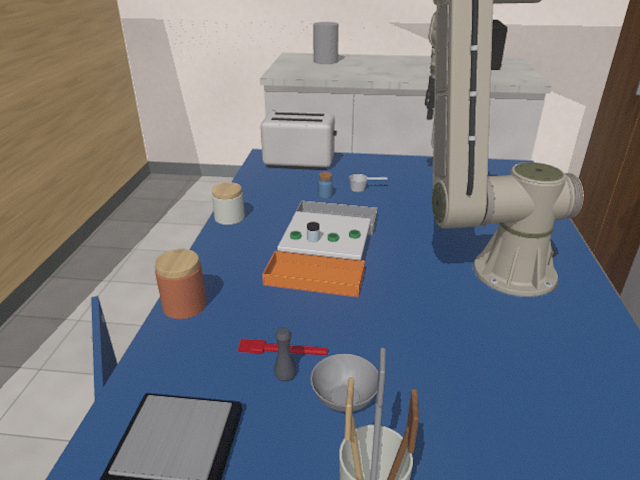

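View pics/wrist0.png

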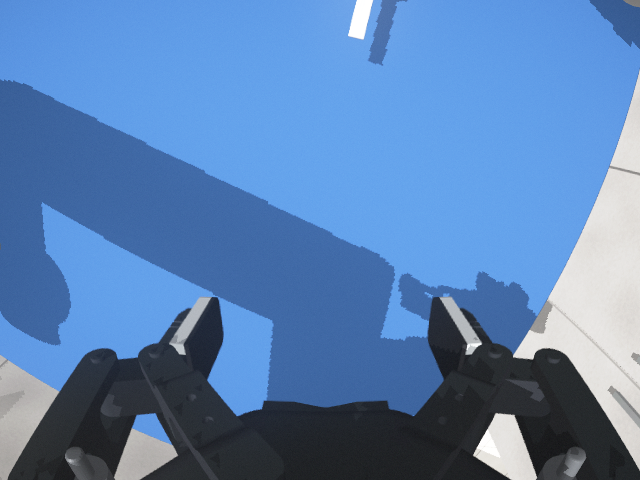

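The scene view shows green lids at about (269,244), (291,255) and (318,285), the jar at (307,263), the steel tray on the robot's right and the orange tray on its left. The side view shows the lids at about (354,234), (333,237) and (295,235), and the jar at (313,232).

```bash
cat > h.py <<'E'
from rig import ctrl, imaging
import cv2, numpy as np
def cam(n):
    c=imaging.calibration(n); R=cv2.Rodrigues(c['rvec'])[0]; f=240/np.tan(np.radians(c['fov_y']/2))
    return R,c['tvec'],f,c['cx'],c['cy']
def ray(n,u,v,C=None):
    R,t,f,cx,cy=C or cam(n); x,y=u-cx,v-cy
    if n=='wrist':
        r=np.hypot(x,y); th=r/f; d=np.array([np.sin(th)*x/max(r,1e-9),np.sin(th)*y/max(r,1e-9),np.cos(th)])
    else: d=np.array([x/f,y/f,1.]); 
    d/=np.linalg.norm(d); return -R.T@t, R.T@d
def onz(n,u,v,z,C=None):
    o,d=ray(n,u,v,C); return o+d*(z-o[2])/d[2]
def tri(a,b):
    (o1,d1),(o2,d2)=a,b
    s=np.linalg.lstsq(np.c_[d1,-d2],o2-o1,rcond=None)[0]
    p,q=o1+s[0]*d1,o2+s[1]*d2
    return (p+q)/2,np.linalg.norm(p-q)
def masks(p):
    h=cv2.cvtColor(p,cv2.COLOR_RGB2HSV); H,S,V=[h[...,i].astype(int) for i in range(3)]
    return dict(green=(H>50)&(H<90)&(S>100)&(V>40), orange=(H>5)&(H<18)&(S>190)&(V>100), white=(S<35)&(V>200))
def blobs(m,mn=20):
    n,l,s,c=cv2.connectedComponentsWithStats(m.astype('uint8'))
    return [(s[i,4],c[i].round(1),s[i,:4]) for i in range(1,n) if s[i,4]>=mn]
E
python3 - <<'E'
from h import *
G={}
for n in("scene","side"):
    p=cv2.imread(f"pics/{n}0.png")[:,:,::-1].copy(); M=masks(p)
    g=blobs(M['green'],15); print(n,g); G[n]=[b[1] for b in g]
    w=sorted(blobs(M['white'],500),key=lambda b:-b[0]); print([ (b[0],b[1],b[2]) for b in w][:5])
    for g_ in G[n]: print(onz(n,*g_,0.063))
for a in G['scene']:
    for b in G['side']:
        q,e=tri(ray('scene',*a),ray('side',*b))
        if e<.01: print(a,b,q.round(4),round(e,4))
E
```

```text
scene [(np.int32(42), array([270.5, 244.7]), array([265, 239,  10,  10], dtype=int32)), (np.int32(111), array([290.6, 254.8]), array([285, 250,  12,  11], dtype=int32)), (np.int32(123), array([317.5, 284.3]), array([311, 279,  13,  12], dtype=int32))]
[(np.int32(6114), array([280.6, 274.9]), array([222, 223, 126, 104], dtype=int32)), (np.int32(4343), array([591.8, 455.1]), array([543, 414,  97,  66], dtype=int32)), (np.int32(4093), array([597.9, 363. ]), array([565, 313,  75,  96], dtype=int32)), (np.int32(2594), array([619.5, 309.4]), array([586, 275,  54,  80], dtype=int32)), (np.int32(1749), array([624.7, 412.3]), array([596, 374,  44,  78], dtype=int32))]
[ 0.46325    -0.05273222  0.063     ]
[ 0.51806762 -0.03064677  0.063     ]
[ 0.62733398 -0.02948965  0.063     ]
side [(np.int32(58), array([354.2, 234.2]), array([349, 231,  11,   7], dtype=int32)), (np.int32(56), array([295.2, 235.2]), array([290, 232,  11,   7], dtype=int32)), (np.int32(51), array([332.5, 237.6]), array([328, 234,  10,   8], dtype=int32))]
[(np.int32(21915), array([262. ,  53.7]), array([118,   0, 318, 165], dtype=int32)), (np.int32(3069), array([563.4,  12.5]), array([493,   0, 136,  26], dtype=int32)), (np.int32(2709), array([557.6, 130.9]), array([532,  92,  54,  80], dtype=int32))]
[ 0.45302303 -0.04789786  0.063     ]
[ 0.62304461 -0.02271533  0.063     ]
[ 0.51409857 -0.02161221  0.063     ]
[270.5 244.7] [354.2 234.2] [ 0.456  -0.0513  0.0587] 0.0068
[290.6 254.8] [332.5 237.6] [ 0.5148 -0.0287  0.0586] 0.0003
[317.5 284.3] [295.2 235.2] [ 0.6245 -0.028   0.0594] 0.0012
```

Run:
```python
from h import *
p=cv2.imread("pics/scene0.png")[:,:,::-1].copy(); m=masks(p)['white'].astype('uint8')
n,l,s,c=cv2.connectedComponentsWithStats(m); i=[k for k in range(1,n) if 222==s[k,0]][0]
m=(l==i).astype('uint8'); cs,_=cv2.findContours(m,0,1); h=cv2.convexHull(cs[0])
q=cv2.approxPolyDP(h,6,True)[:,0]; 
P=np.array([onz('scene',*a,.055) for a in q]); print(q,P.round(4),P.mean(0))
for k in range(len(P)): d=P[(k+1)%len(P)]-P[k]; print(np.linalg.norm(d).round(4),np.degrees(np.arctan2(d[1],d[0])).round(1))
R,t,f,cx,cy=cam('wrist'); s=ctrl.sense(); o=-R.T@t
print('cam in tool',s['ee_rot'].T@(o-s['position']),(s['ee_rot'].T@R.T).round(3))
```

```text
[[299 223]
 [347 287]
 [266 326]
 [222 254]] [[ 0.438   0.0489  0.055 ]
 [ 0.6684  0.0253  0.055 ]
 [ 0.6499 -0.1853  0.055 ]
 [ 0.4144 -0.1613  0.055 ]] [ 0.54268382 -0.06807433  0.055     ]
0.2317 -5.8
0.2114 -95.0
0.2367 174.2
0.2115 83.6
cam in tool [ 0.00036639 -0.07451582 -0.132398  ] [[ 1.     0.     0.001]
 [-0.001  0.956  0.293]
 [-0.001 -0.293  0.956]]
```

```bash
python3 -m jog '-0.02 -0.0285 0 0 0 0 255;-0.02 -0.0285 0 0 0 0 255;-0.02 -0.0285 0 0 0 0 255;-0.02 -0.0285 0 0 0 0 255;-0.02 -0.0285 0 0 0 0 255;-0.02 -0.0285 0 0 0 0 255;-0.02 -0.0285 0 0 0 0 255;-0.02 -0.0285 0 0 0 0 255' 30
python3 -m jog '-0.02 -0.0285 0 0 0 0 255;-0.02 -0.0285 0 0 0 0 255;-0.02 -0.0285 0 0 0 0 255;-0.02 -0.0285 0 0 0 0 255;-0.02 -0.0285 0 0 0 0 255;-0.02 -0.0285 0 0 0 0 255;-0.02 -0.0285 0 0 0 0 255;-0.02 -0.0285 0 0 0 0 255'
python3 -m jog '0 0 0 0 0 -7 255;0 0 0 0 0 -7 255;0 0 0 0 0 -7 255;0 0 0 0 0 -7 255;0 0 0 0 0 -7 255;0 0 0 0 0 -7 255;0 0 0 0 0 -7 255;0 0 0 0 0 -7 255;0 0 0 0 0 -7 255;0 0 0 0 0 -7 255'
python3 -m jog '0 0 0 0 0 -7 255;0 0 0 0 0 -7 255;0 0 0 0 0 -7 255;0 0 0 0 0 -7 255;0 0 0 0 0 -7 255;0 0 0 0 0 -7 255;0 0 0 0 0 -7 255;0 0 0 0 0 -7 255;0 0 0 0 0 -7 255;0 0 0 0 0 -7 255'
python3 -m jog '0 0 0 0 0 -7 255;0 0 0 0 0 -6 255;0 0 0 0 0 0 255;0 0 0 0 0 0 255'
python3 - <<'E'
from h import *
s=ctrl.sense(); print(s['t'],s['joints'].round(1),s['position'],s['ee_rot'].round(3),s['opening'])
np.save('c1.npy',np.array(cam('wrist'),dtype=object),allow_pickle=True)
p,d=imaging.camera('wrist'); cv2.imwrite('pics/wrist1.png',p[:,:,::-1])
E
```

```text
t: 0.82
position: [0.3628, -0.3033, 0.2422]
ee_rot: [[0.36, -0.933, -0.0], [-0.933, -0.36, 0.0], [-0.0, 0.0, -1.0]]
wrist_force: [1.2, 0.4, 0.3]
opening: -0.0
t: 1.48
position: [0.5178, -0.0718, 0.2421]
ee_rot: [[0.361, -0.933, -0.0], [-0.933, -0.361, -0.0], [0.0, 0.0, -1.0]]
wrist_force: [0.7, -0.5, -0.9]
opening: 0.0
t: 2.32
position: [0.5171, -0.0734, 0.242]
ee_rot: [[1.0, 0.026, -0.001], [0.026, -1.0, 0.0], [-0.001, -0.0, -1.0]]
wrist_force: [0.2, 0.4, -0.4]
opening: -0.0001
t: 3.15
position: [0.517, -0.0735, 0.242]
ee_rot: [[0.318, 0.948, -0.001], [0.948, -0.318, 0.0], [-0.0, -0.001, -1.0]]
wrist_force: [0.8, 0.4, 0.7]
opening: 0.0002
t: 3.48
position: [0.5171, -0.0735, 0.242]
ee_rot: [[0.105, 0.994, -0.001], [0.994, -0.105, 0.0], [0.0, -0.001, -1.0]]
wrist_force: [0.4, 0.5, -0.9]
opening: 0.0001
3.4833 [-16.9  12.1  -5.2  72.8  -0.  -10.9] [ 0.51708204 -0.07347796  0.24203125] [[ 0.105  0.994 -0.001]
 [ 0.994 -0.105  0.   ]
 [ 0.    -0.001 -1.   ]] 0.00013840510354563788
```

View pics/wrist1.png

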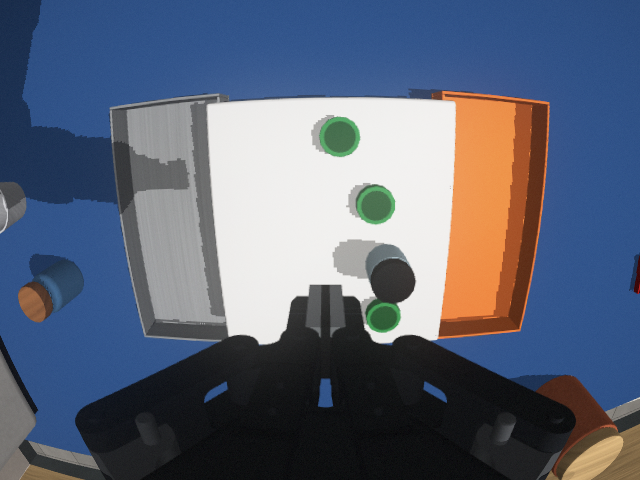

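The wrist view shows the lids at (339,136), (375,204) and (383,317), with the jar between the last two. The steel tray is on the left (world -y), and nothing stands in front of the lids in their lanes.

```bash
cat > m.py <<'E'
from h import *
def meas(p,C,zt=.067,zb=.055):
    M=masks(p); out={}
    g=[]
    for a,c,b in blobs(M['green'],200):
        m=M['green'][b[1]:b[1]+b[3],b[0]:b[0]+b[2]].astype('uint8'); cs=max(cv2.findContours(m,0,1)[0],key=cv2.contourArea)[:,0]+b[:2]
        W=np.array([onz('wrist',*q,zt,C) for q in cs],'float32')[:,:2]
        (x,y),r=cv2.minEnclosingCircle(W); g.append((b,x,y,r,W))
    return g,M
E
python3 - <<'E'
from m import *
C=tuple(np.load('c1.npy',allow_pickle=True)); p=cv2.imread('pics/wrist1.png')[:,:,::-1].copy()
g,M=meas(p,C)
for b,x,y,r,W in g: print('lid',b,round(x,4),round(y,4),'diam',round(2*r,4))
m=M['white'].astype('uint8')
# edges: white->left edge & right edge per row, top edge per column
E={}
rows=[r for r in range(115,300,5)]
L=[];Rr=[]
for r in rows:
    c=np.where(m[r,150:500])[0]+150; L.append(onz('wrist',c.min()-.5,r,.055,C)[:2]); Rr.append(onz('wrist',c.max()+.5,r,.055,C)[:2])
T=[]
for c in range(230,440,6):
    r=np.where(m[60:300,c])[0]+60; T.append(onz('wrist',c,r.min()-.5,.055,C)[:2])
for nm,q in(('L',L),('R',Rr),('T',T)):
    vx,vy,x0,y0=cv2.fitLine(np.array(q,'float32'),cv2.DIST_HUBER,0,.01,.01).ravel()
    print(nm,np.degrees(np.arctan2(vy,vx)).round(2),x0,y0)
    E[nm]=(vx,vy,x0,y0)
n=np.array([-E['L'][1],E['L'][0]]); print('width LR',n@(np.array(E['R'][2:])-np.array(E['L'][2:])))
E
```

```text
Traceback (most recent call last):
  File "m.py", line 8, in meas
    (x,y),r=cv2.minEnclosingCircle(W); g.append((b,x,y,r,W))
            ~~~~~~~~~~~~~~~~~~~~~~^^^
cv2.error: OpenCV(4.12.0) /io/opencv/modules/imgproc/src/shapedescr.cpp:201: error: (-215:Assertion failed) count >= 0 && (depth == CV_32F || depth == CV_32S) in function 'minEnclosingCircle'
```

```bash
sed -i "s/'float32')\[:,:2\]/'float32')[:,:2].copy()/" m.py
cat > m1.py <<'E'
from m import *
C=tuple(np.load('c1.npy',allow_pickle=True)); p=cv2.imread('pics/wrist1.png')[:,:,::-1].copy()
g,M=meas(p,C)
for b,x,y,r,W in g: print('lid',b,round(x,4),round(y,4),'diam',round(2*r,4))
m=M['white'].astype('uint8')
E={}
L=[];Rr=[];T=[]
for r in range(115,300,5):
    c=np.where(m[r,150:500])[0]+150; L.append(onz('wrist',c.min()-.5,r,.055,C)[:2]); Rr.append(onz('wrist',c.max()+.5,r,.055,C)[:2])
for c in range(230,440,6):
    r=np.where(m[60:300,c])[0]+60; T.append(onz('wrist',c,r.min()-.5,.055,C)[:2])
for nm,q in(('L',L),('R',Rr),('T',T)):
    vx,vy,x0,y0=cv2.fitLine(np.array(q,'float32'),cv2.DIST_HUBER,0,.01,.01).ravel()
    print(nm,np.degrees(np.arctan2(vy,vx)).round(2),x0,y0)
    E[nm]=(vx,vy,x0,y0)
n=np.array([-E['L'][1],E['L'][0]]); print('width LR',n@(np.array(E['R'][2:])-np.array(E['L'][2:])))
E
python3 m1.py
```

```text
lid [320 117  40  39] 0.4543 -0.0557 diam 0.033
lid [357 186  38  38] 0.515 -0.0303 diam 0.033
lid [366 302  34  30] 0.624 -0.0301 diam 0.035
L -5.34 0.47314566 -0.17221491
R -5.06 0.52596754 0.041094966
T 84.85 0.42087606 -0.057841685
width LR 0.21730018
```

Run:
```python
from m import *
C=tuple(np.load('c1.npy',allow_pickle=True))
for w,s,d in(((339,136),(270,244.3),(354.2,234.2)),((375.5,204.5),(290.6,254.8),(332.5,237.6)),((383,317),(317.5,284.3),(295.2,235.2))):
    for n,q in(('scene',s),('side',d)):
        a,e=tri(ray('wrist',*w,C),ray(n,*q)); print(n,a.round(4),round(e,4))
th=np.radians(-5.2); ex=np.array([np.cos(th),np.sin(th)]); ey=np.array([-ex[1],ex[0]])
bx=ex@[.4209,-.0578]+.120; by=(ey@[.4731,-.1722]+.110+ey@[.52597,.0411]-.110)/2
print('centre',bx*ex+by*ey)
for P in((.4543,-.0557),(.515,-.0303),(.624,-.0301)): print('lid in board',ex@P-bx,ey@P-by)
```

```text
scene [ 0.4556 -0.053   0.0567] 0.0057
side [ 0.4538 -0.0556  0.0584] 0.001
scene [ 0.5162 -0.0296  0.0604] 0.0003
side [ 0.5157 -0.0295  0.0584] 0.0018
scene [ 0.6271 -0.0292  0.0626] 0.0002
side [ 0.6258 -0.0287  0.0606] 0.0042
centre [ 0.54035254 -0.06926469]
lid in board -0.08692778950464197 0.005709696561120713
lid in board -0.028779674045676162 0.036506557903971615
lid in board 0.07975359888742495 0.04658468602525284
```

```bash
python3 -m jog '0 0 0 0 0 -0.8 255;0.029 -0.002 0 0 0 0 255;0.029 -0.002 0 0 0 0 255;0.029 -0.002 0 0 0 0 255;0 0 0.035 0 0 0 255;0 0 0.035 0 0 0 255;0 0 0.035 0 0 0 255;0 0 0.03 0 0 0 255;0 0 0 0 0 0 255'
cat > st.py <<'E'
from m import *
import sys
s=ctrl.sense(); th=np.radians(-5.2); ex=np.array([np.cos(th),np.sin(th)]); ey=np.array([-ex[1],ex[0]])
d=s['position'][:2]-[.54035,-.06926]; print('t',s['t'],'board xy',(ex@d).round(4),(ey@d).round(4),'z',s['position'][2].round(4),'F',s['wrist_force'].round(1),'yaw',np.degrees(np.arctan2(s['ee_rot'][1,0],s['ee_rot'][0,0])).round(2))
if len(sys.argv)>1:
    C=cam('wrist'); p,_=imaging.camera('wrist'); cv2.imwrite(f'pics/{sys.argv[1]}.png',p[:,:,::-1])
    for b,x,y,r,W in meas(p.copy(),C)[0]:
        q=np.array([x,y])-[.54035,-.06926]; print('lid px',b,'board',(ex@q).round(4),(ey@q).round(4),'d',round(2*r,3))
E
python3 st.py w2
```

```text
t: 4.28
position: [0.5144, 0.0144, 0.1016]
ee_rot: [[0.089, 0.996, -0.01], [0.996, -0.089, 0.001], [0.0, -0.01, -1.0]]
wrist_force: [-1.5, -0.3, -0.2]
opening: -0.0003
t 4.2833 board xy -0.0334 0.0809 z 0.1016 F [-1.5 -0.3 -0.2] yaw 84.9
lid px [140 141  64  68] board -0.0875 0.0061 d 0.035
lid px [208 259  63  59] board -0.0286 0.0364 d 0.033
```

View pics/w2.png

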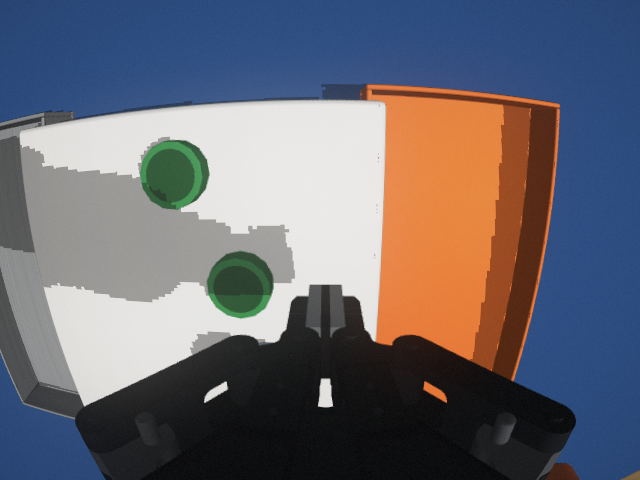

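The picture shows the fingers behind lid b, which is at (240,285). The free board behind it is clear. I'll descend and check.

```bash
python3 -m jog '0 0.002 0.016 0 0 0 255;0 0.002 0.014 0 0 0 255;0 0 0 0 0 0 255;0 0 0 0 0 0 255'; python3 st.py
```

```text
t: 4.67
position: [0.5238, 0.0131, 0.0788]
ee_rot: [[0.089, 0.996, 0.001], [0.996, -0.089, -0.0], [-0.0, 0.001, -1.0]]
wrist_force: [0.7, 0.2, 1.2]
opening: -0.0
t 4.6667 board xy -0.024 0.0805 z 0.0788 F [0.7 0.2 1.2] yaw 84.91
```

```bash
python3 -m jog '0 -0.0045 0.004 0 0 0 255;0 0 0.0035 0 0 0 255;0 0 0 0 0 0 255;0 0 0 0 0 0 255'; python3 st.py
```

```text
t: 5.0
position: [0.5185, 0.0137, 0.0703]
ee_rot: [[0.088, 0.996, 0.001], [0.996, -0.088, -0.0], [-0.0, 0.001, -1.0]]
wrist_force: [-0.6, 0.2, 0.2]
opening: 0.0
t 5.0 board xy -0.0293 0.0806 z 0.0703 F [-0.6  0.2  0.2] yaw 84.93
```

```bash
python3 -m jog '-0.005 0 0 0 0 0 255;-0.008 0 0 0 0 0 255;-0.01 0 0 0 0 0 255;-0.01 0 0 0 0 0 255;-0.01 0 0 0 0 0 255;-0.01 0 0 0 0 0 255;-0.01 0 0 0 0 0 255;-0.01 0 0 0 0 0 255'; python3 st.py w3
```

```text
t: 5.67
position: [0.5119, -0.0603, 0.0698]
ee_rot: [[0.089, 0.996, 0.0], [0.996, -0.089, -0.0], [-0.0, 0.0, -1.0]]
wrist_force: [0.7, -0.0, 0.8]
opening: -0.0004
t 5.6667 board xy -0.0291 0.0064 z 0.0698 F [ 0.7 -0.   0.8] yaw 84.9
lid px [280 126  91  89] board -0.0871 0.0058 d 0.033
lid px [218 276  76  70] board -0.0289 -0.0223 d 0.035
```

View pics/w3.png

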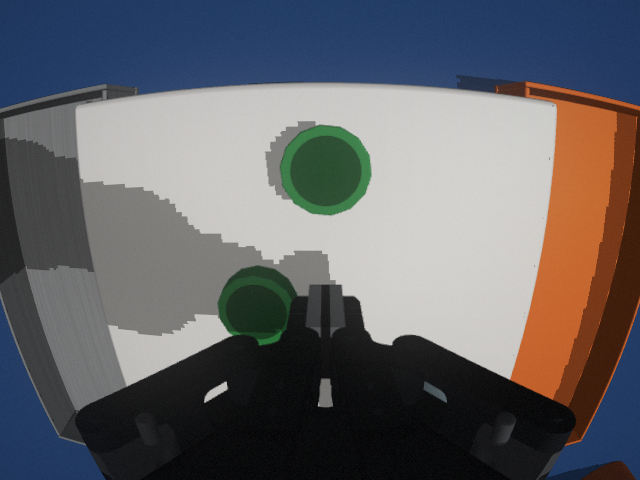

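Lid b at (257,306) is being pushed straight along its lane, so I'll continue.

```bash
python3 -m jog '-0.011 0 0 0 0 0 255;-0.011 0 0 0 0 0 255;-0.011 0 0 0 0 0 255;-0.011 0 0 0 0 0 255;-0.011 0 0 0 0 0 255;-0.011 0 0 0 0 0 255;-0.011 0 0 0 0 0 255;-0.011 0 0 0 0 0 255;-0.011 0 0 0 0 0 255;-0.011 0 0 0 0 0 255'
python3 -m jog '-0.008 0 0 0 0 0 255;-0.006 0 0 0 0 0 255;0 0 0 0 0 0 255;0 0 0 0 0 0 255'; python3 st.py w4
```

```text
t: 6.55
position: [0.5022, -0.1697, 0.0698]
ee_rot: [[0.088, 0.996, 0.0], [0.996, -0.088, -0.0], [-0.0, 0.0, -1.0]]
wrist_force: [-0.5, -0.0, -0.2]
opening: 0.0002
t: 6.88
position: [0.5009, -0.1827, 0.0697]
ee_rot: [[0.089, 0.996, -0.0], [0.996, -0.089, 0.0], [0.0, -0.0, -1.0]]
wrist_force: [0.8, 0.1, -0.3]
opening: 0.0
t 6.8833 board xy -0.029 -0.1165 z 0.0697 F [ 0.8  0.1 -0.3] yaw 84.9
lid px [570 144  54  75] board -0.0887 0.0041 d 0.039
lid px [224 232  61  61] board -0.0508 -0.1455 d 0.027
lid px [559 412  33  44] board 0.0744 0.0448 d 0.047
```

View pics/w4.png

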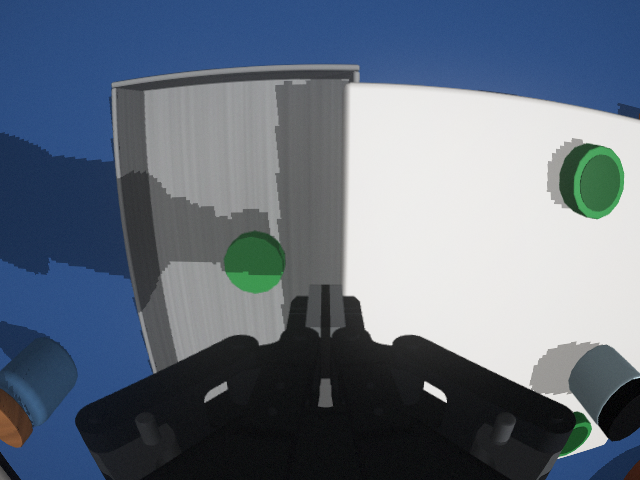

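Lid b lies flat in the steel tray at (254,262). Next is lid a.

```bash
python3 -m jog '0 0 -0.02 0 0 0 255;0 0 -0.02 0 0 0 255;0.02 -0.008 0 0 0 0 255;0.03 -0.01 0 0 0 0 255;0.03 -0.01 0 0 0 0 255;0.03 -0.01 0 0 0 0 255;0.03 -0.01 0 0 0 0 255;0.025 -0.01 0 0 0 0 255;0 0 0 0 0 0 255;0 0 0 0 0 0 255'; python3 st.py w5
```

```text
t: 7.77
position: [0.4572, -0.0113, 0.1099]
ee_rot: [[0.085, 0.996, -0.0], [0.996, -0.085, -0.0], [-0.0, -0.0, -1.0]]
wrist_force: [-0.3, -1.2, 0.5]
opening: 0.0001
t 7.7667 board xy -0.088 0.0502 z 0.1099 F [-0.3 -1.2  0.5] yaw 85.15
lid px [212 244  60  59] board -0.0871 0.0055 d 0.034
lid px [ 61 287  30  38] board -0.0613 -0.1086 d 0.03
```

```bash
python3 -m jog '0 0.001 0.015 0 0 0.3 255;0 0 0.015 0 0 0 255;0 0 0.009 0 0 0 255;0 0 0 0 0 0 255;0 0 0 0 0 0 255'; python3 st.py
```

```text
t: 8.23
position: [0.4586, -0.0137, 0.0704]
ee_rot: [[0.095, 0.996, -0.001], [0.996, -0.095, 0.0], [-0.0, -0.001, -1.0]]
wrist_force: [0.0, -0.3, 0.0]
opening: -0.0002
t 8.2333 board xy -0.0864 0.048 z 0.0704 F [ 0.  -0.3  0. ] yaw 84.57
```

```bash
python3 -m jog '-0.005 0 0 0 0 -0.2 255;-0.008 0 0 0 0 0 255;-0.01 0 0 0 0 0 255;-0.011 0 0 0 0 0 255;-0.011 0 0 0 0 0 255;-0.011 0 0 0 0 0 255;-0.011 0 0 0 0 0 255;-0.011 0 0 0 0 0 255'; python3 st.py w6
python3 -m jog '-0.011 0 0 0 0 0 255;-0.011 0 0 0 0 0 255;-0.011 0 0 0 0 0 255;-0.011 0 0 0 0 0 255;-0.011 0 0 0 0 0 255;-0.011 0 0 0 0 0 255;-0.011 0 0 0 0 0 255;-0.009 0 0 0 0 0 255;0 0 0 0 0 0 255;0 0 0 0 0 0 255';python3 st.py w7
```

```text
t: 8.9
position: [0.4521, -0.092, 0.0713]
ee_rot: [[0.09, 0.996, 0.001], [0.996, -0.09, 0.0], [0.0, 0.001, -1.0]]
wrist_force: [0.2, 2.9, 6.6]
opening: -0.0004
t 8.9 board xy -0.0858 -0.0307 z 0.0713 F [0.2 2.9 6.6] yaw 84.81
lid px [222 267  77  73] board -0.088 -0.0586 d 0.035
lid px [116 312  48  49] board -0.0667 -0.1196 d 0.03
t: 9.78
position: [0.4435, -0.177, 0.0703]
ee_rot: [[0.092, 0.996, -0.001], [0.996, -0.092, 0.0], [0.0, -0.001, -1.0]]
wrist_force: [-0.8, 0.1, 0.5]
opening: -0.0003
t 9.7833 board xy -0.0867 -0.1161 z 0.0703 F [-0.8  0.1  0.5] yaw 84.74
lid px [215 232  59  61] board -0.1084 -0.149 d 0.027
lid px [239 321  44  25] board -0.0755 -0.1446 d 0.019
```

View pics/w7.png

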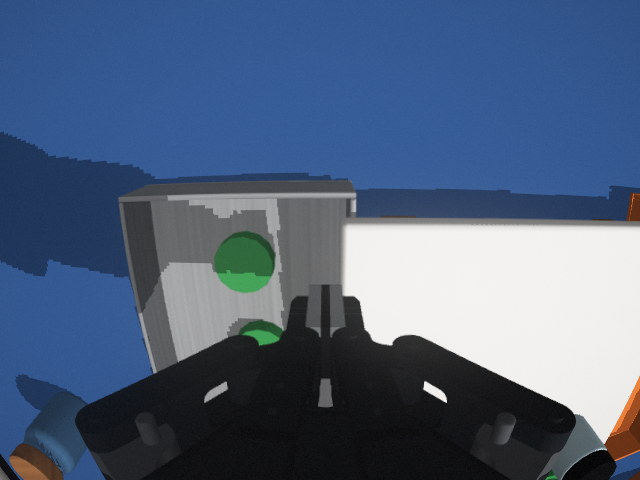

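Lids a (245,262) and b (262,335) are both in the steel tray. For lid c I'll go high over the jar.

```bash
python3 -m jog '0 0 -0.035 0 0 0 255;0 0 -0.035 0 0 0 255;0 0 -0.03 0 0 0 255;0.025 0.02 0 0 0 0 255;0.03 0.025 0 0 0 0 255;0.03 0.025 0 0 0 0 255;0.03 0.025 0 0 0 0 255;0.03 0.025 0 0 0 0 255;0.03 0.025 0 0 0 0 255;0.03 0.0215 0 0 0 0 255'; python3 -m jog '0 0 0 0 0 0 255;0 0 0 0 0 0 255'; python3 st.py w8
```

```text
t: 10.67
position: [0.6294, 0.015, 0.1702]
ee_rot: [[0.089, 0.996, -0.0], [0.996, -0.089, -0.0], [-0.0, -0.0, -1.0]]
wrist_force: [1.1, -0.6, 0.0]
opening: 0.0
t: 10.83
position: [0.6285, 0.0151, 0.1694]
ee_rot: [[0.086, 0.996, -0.002], [0.996, -0.086, -0.0], [-0.0, -0.002, -1.0]]
wrist_force: [-1.2, 0.3, -0.4]
opening: -0.0003
t 10.8333 board xy 0.0801 0.092 z 0.1694 F [-1.2  0.3 -0.4] yaw 85.07
lid px [40 31 28 35] board -0.0677 -0.1137 d 0.034
lid px [43 89 25 35] board -0.0217 -0.1105 d 0.031
lid px [236 215  48  46] board 0.0802 0.0476 d 0.034
```

View pics/w8.png

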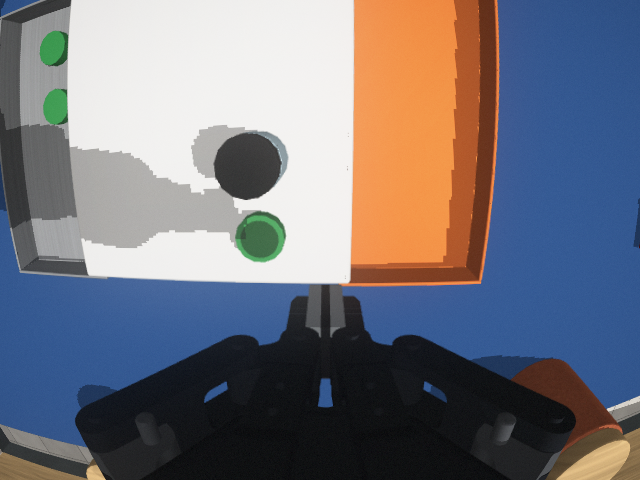

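Lid c is at (261,237) with the jar beside it at (247,166), and the fingers are behind it in its own lane with room to spare. I'll descend.

```bash
python3 -m jog '0 0 0.025 0 0 0 255;0 0 0.025 0 0 0 255;0 0 0.02 0 0 0 255;0 0 0.015 0 0 0 255;0 0 0.013 0 0 0 255;0 0 0 0 0 0 255;0 0 0 0 0 0 255'; python3 st.py
```

```text
t: 11.47
position: [0.6267, 0.0118, 0.0724]
ee_rot: [[0.092, 0.996, -0.002], [0.996, -0.092, -0.0], [-0.0, -0.002, -1.0]]
wrist_force: [0.5, 0.0, -0.4]
opening: 0.0
t 11.4667 board xy 0.0787 0.0885 z 0.0724 F [ 0.5  0.  -0.4] yaw 84.75
```

```bash
python3 -m jog '-0.004 0.001 0.0015 0 0 0 255;-0.008 0 0 0 0 0 255;-0.01 0 0 0 0 0 255;-0.01 0 0 0 0 0 255;-0.01 0 0 0 0 0 255;-0.01 0 0 0 0 0 255'; python3 st.py w9
```

```text
t: 11.97
position: [0.6247, -0.0407, 0.0717]
ee_rot: [[0.091, 0.996, 0.001], [0.996, -0.091, -0.0], [-0.0, 0.001, -1.0]]
wrist_force: [0.2, 0.7, 0.2]
opening: -0.0001
t 11.9667 board xy 0.0815 0.0361 z 0.0717 F [0.2 0.7 0.2] yaw 84.79
lid px [ 6  0 31 39] board -0.0585 -0.1068 d 0.029
lid px [ 8 70 25 51] board -0.0184 -0.1038 d 0.026
lid px [231 270  77  70] board 0.08 0.0135 d 0.036
```

View pics/w9.png

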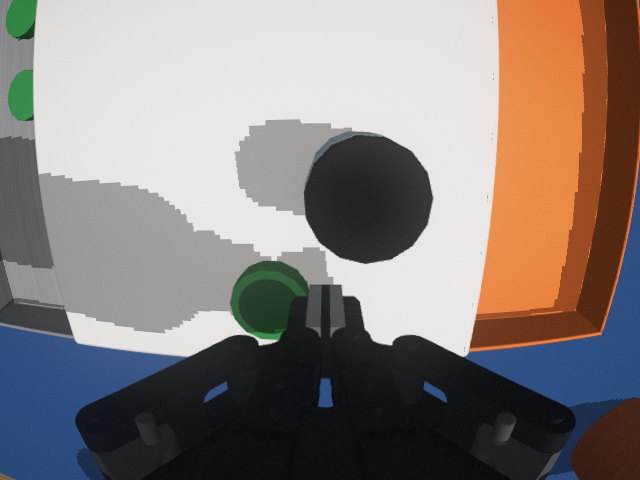

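Lid c at (270,300) has started moving and the jar is clear. I'll lower 1 mm and continue.

```bash
python3 -m jog '-0.01 0 0.001 0 0 0 255;-0.01 0 0.0005 0 0 0 255;-0.011 0 0 0 0 0 255;-0.011 0 0 0 0 0 255;-0.011 0 0 0 0 0 255'; python3 st.py w10
python3 -m jog '-0.011 0 0 0 0 0 255;-0.011 0 0 0 0 0 255;-0.011 0 0 0 0 0 255;-0.011 0 0 0 0 0 255;-0.011 0 0 0 0 0 255;-0.011 0 0 0 0 0 255;-0.011 0 0 0 0 0 255;-0.011 0 0 0 0 0 255;-0.008 0 0 0 0 0 255;0 0 0 0 0 0 255';python3 -m jog '0 0 0 0 0 0 255;0 0 0 0 0 0 255'; python3 st.py w11
```

```text
t: 12.43
position: [0.6213, -0.0918, 0.0715]
ee_rot: [[0.089, 0.996, 0.004], [0.996, -0.089, 0.001], [0.002, 0.004, -1.0]]
wrist_force: [0.1, 3.9, 7.0]
opening: -0.0002
t 12.4333 board xy 0.0826 -0.0151 z 0.0715 F [0.1 3.9 7. ] yaw 84.89
lid px [58  0 48 18] board -0.055 -0.1201 d 0.028
lid px [61 51 50 55] board -0.0178 -0.116 d 0.029
lid px [230 269  76  71] board 0.0809 -0.0392 d 0.034
t: 13.32
position: [0.611, -0.1894, 0.0697]
ee_rot: [[0.092, 0.996, 0.0], [0.996, -0.092, -0.001], [-0.001, 0.0, -1.0]]
wrist_force: [-0.2, 0.5, -0.6]
opening: -0.0002
t: 13.48
position: [0.6108, -0.1873, 0.0693]
ee_rot: [[0.09, 0.996, -0.001], [0.996, -0.09, 0.001], [0.0, -0.001, -1.0]]
wrist_force: [-0.0, -0.2, 0.0]
opening: -0.0002
t 13.4833 board xy 0.0808 -0.1112 z 0.0693 F [-0.  -0.2  0. ] yaw 84.83
lid px [205  28  66  65] board -0.0188 -0.1436 d 0.025
lid px [238 234  61  61] board 0.0599 -0.134 d 0.027
```

View pics/w11.png

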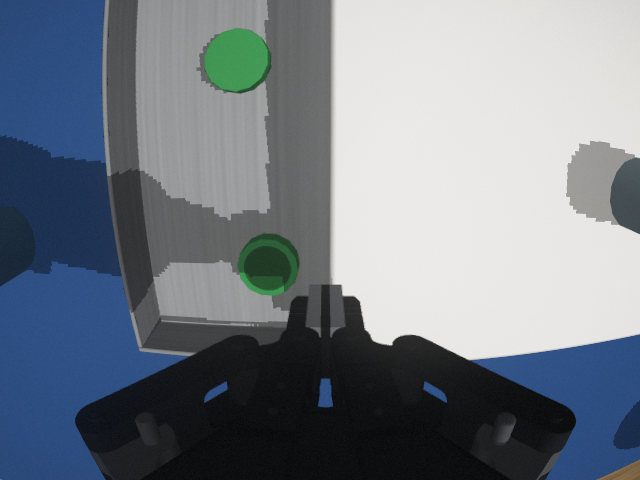

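Lid c is in the tray at (268,264). I'll raise the arm clear and check everything.

```bash
python3 -m jog '0 0 -0.03 0 0 0 255;0 0 -0.035 0 0 0 255;0 0 -0.035 0 0 0 255;0 0 -0.035 0 0 0 255;0 -0.02 -0.03 0 0 0 255;0 -0.02 0 0 0 0 255;0 -0.02 0 0 0 0 255;0 0 0 0 0 0 255;0 0 0 0 0 0 255;0 0 0 0 0 0 255'
python3 st.py w12
python3 - <<'E'
from h import *
for n in('scene','side'):
    p,_=imaging.camera(n); cv2.imwrite(f'pics/{n}9.png',p[:,:,::-1]); print(n,[b[:2] for b in blobs(masks(p)['green'],10)])
    a=cv2.imread(f'pics/{n}0.png').astype(int); d=np.abs(a-p[:,:,::-1]).max(2)>60; print([(b[0],b[2]) for b in blobs(d,25)])
E
```

```text
t: 14.37
position: [0.5519, -0.1819, 0.2347]
ee_rot: [[0.09, 0.996, 0.0], [0.996, -0.09, -0.0], [-0.0, 0.0, -1.0]]
wrist_force: [0.6, -0.3, 0.3]
opening: -0.0003
t 14.3667 board xy 0.0217 -0.1111 z 0.2347 F [ 0.6 -0.3  0.3] yaw 84.86
lid px [254  73  36  34] board -0.0811 -0.1545 d 0.029
lid px [261 133  35  34] board -0.0325 -0.1498 d 0.029
lid px [278 242  32  33] board 0.0611 -0.1383 d 0.03
scene [(np.int32(131), array([207.9, 284.1])), (np.int32(144), array([219.8, 300. ])), (np.int32(152), array([245.7, 332.2]))]
[(np.int32(252), array([ 0,  0, 30, 16], dtype=int32)), (np.int32(693), array([187,   0,  39,  23], dtype=int32)), (np.int32(562), array([176,   6,  14,  61], dtype=int32)), (np.int32(412), array([226,  13,  17,  50], dtype=int32)), (np.int32(75), array([276,  14,   9,  11], dtype=int32)), (np.int32(923), array([191,  30,  36,  34], dtype=int32)), (np.int32(33), array([270,  99,  14,   5], dtype=int32)), (np.int32(797), array([245, 104,  26,  43], dtype=int32)), (np.int32(46), array([232, 109,   9,   8], dtype=int32)), (np.int32(655), array([206, 137,  38,  38], dtype=i
[... 1897 characters left out ...]
(np.int32(27), array([566, 173,  10,   7], dtype=int32)), (np.int32(302), array([562, 179,  22,  33], dtype=int32)), (np.int32(249), array([536, 180,  10,  39], dtype=int32)), (np.int32(163), array([432, 198,  12,  25], dtype=int32)), (np.int32(43), array([557, 204,   8,  10], dtype=int32)), (np.int32(181), array([477, 212,  17,  37], dtype=int32)), (np.int32(86), array([290, 231,  12,   9], dtype=int32)), (np.int32(86), array([349, 230,  12,   9], dtype=int32)), (np.int32(87), array([328, 233,  11,   9], dtype=int32)), (np.int32(28), array([529, 234,   8,   4], dtype=int32)), (np.int32(37), array([501, 237,   8,   7], dtype=int32)), (np.int32(252), array([502, 237,  27,  23], dtype=int32))]
```

View pics/w12.png

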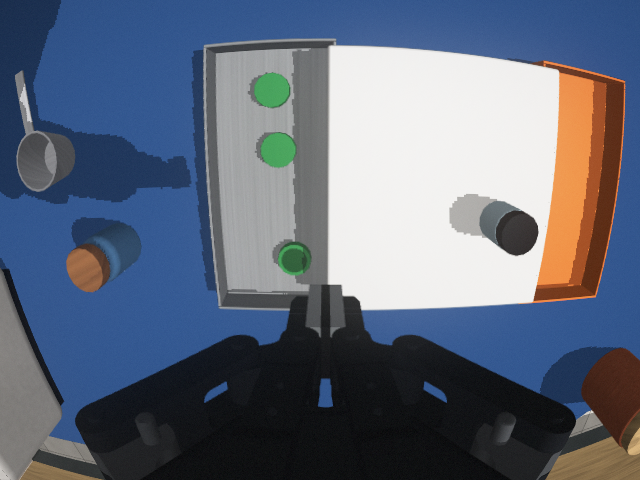

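View pics/scene9.png

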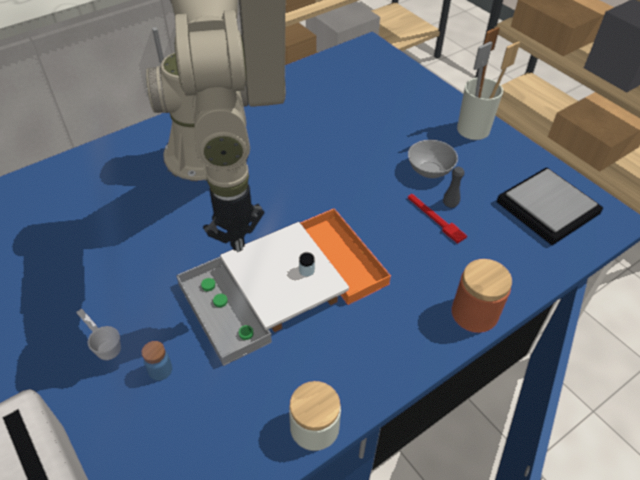

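View pics/side9.png

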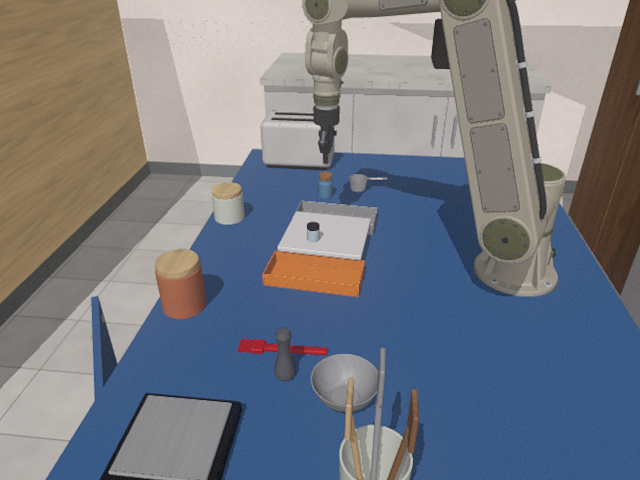

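All three lids are in the steel tray: the scene view has them at (208,284), (220,300) and (246,332). The jar is unchanged at (307,263), and the pixel changes at the measuring cup are only the arm's shadow.

```bash
python3 -c "
from rig import ctrl
print(ctrl.finish_job())"
```

```text
the job is handed in; nothing more can be done
None
```

All three green lids are in the steel tray. I pushed them one at a time with the closed fingertips, each along its own lane and over the board's -y edge. I lifted the arm clear and handed the job in at about 14.5 s.

**Last checks:**
- **Lids:** the wrist and scene views show all three lids lying in the steel tray, none on the board and none in the orange tray. The side view cannot see into the steel tray, but it confirms that the board holds only the jar and that the orange tray is empty.
- **Everything else:** the jar stands at the same pixels as at the start, and the other objects show no movement. The only changes near the measuring cup look like the arm's shadow moving.
- **Forces:** the highest wrist force I read was about 8 N, at the end of a move; I did not read it during moves.

**Disagreements:** the scene and wrist views differed by 5.7 mm when I triangulated lid a, because it was partly masked in the scene view. The side view agreed with the wrist view to 1 mm, so I relied on the wrist measurement. A few moves stopped up to 8 mm from where I expected, and I corrected the larger errors before pushing.

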